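# Fit the hollow-shaft encoder onto the geared drive

### The arm

A 6-joint arm with a two-finger parallel gripper is mounted at the origin on the work surface. World frame = base frame: x ahead of the robot, y to its left, z up, the work surface at z = 0. Lengths are in m, angles in rad, forces in N, time in s.
With the tool pointing down it reaches from about 0.35 to 0.975 m from the base axis. Payload 4.9 kg.
Tool frame: the origin (TCP) lies at the very end of the fingers, on their centre line; the grasp point (between the pads) lies 19 mm behind it (ctrl.grip_point_offset is the distance from the TCP to the grasp point, in m); z points along the fingers, y is the line along which they close (so a half turn about z gives the same grasp; the last joint's range is limited). The gripper opens to 85 mm and grips with 20 to 120 N. Pads are 22 mm wide; open, the fingers measure 114 mm over their backs; the gripper's body (76 mm by 85 mm) begins 54 mm behind the grasp point. The pads swing forward as they close: fully open they stand 13 mm farther back than shut.
Start: joints at [1.144, 0.053, 1.613, -0, 1.476, -0.119], TCP at [0.189, 0.596, 0.231] pointing down, gripper open.
Joint ranges: [-3.01, 3.01], [-1.01, 2.22], [0.06, 2.58], [-1.02, 4.17], [0.09, 2.62], [-3.14, 3.14]. Speed limits (rad/s): [2.57, 2.57, 3.14, 3.14, 3.14, 3.14].

### API

Orientations are given as a rotation vector (axis times angle).
In Python, from station import ctrl gives the robot as it stands.
- The arm moves only by the tool send_rows, never from a script. Its argument "rows" is a list of rows, each a list of 3 entries, a list of its own where there are three numbers: the finger opening in cm, from 0 to 8.54, then the shift along the tool's x, y, z in cm, then the turn about the tool's z in degrees. A call has 1 to 10 rows; each row shifts and turns the commanded pose from where the row before left it, along the tool's axes as they then stand; what a row does not reach is not made up. A row lasts 1/8 s, in which the tool goes at most 62.5 mm and 10.7 degrees, less where a joint would pass 70% of its speed; a pose out of reach is approached as far as the arm can. A call with a gripper value outside its range is refused whole. The fingers move at their own pace and stop on an object; "newtons" is the grip in N (left out, the last holds). Time passes only in rows, so rows that do not move let the fingers close. It gives the time, the measured TCP pose, the force, the opening and the grip force at its end, in the units of the state.
- ctrl.get_obs(): the state, without advancing time (a new reading comes with each control period).
- ctrl.get_image(name): name is "side" or "top" or "wrist"; returns a dict with "frame" (384x512x3 uint8, red, green, blue), "range_z" (384x512 float32, m along the optical axis (not along the pixel's ray), 0 where there is no reading), "fx", "fy", "cx", "cy" (pixels), "cam_to_world" (4x4, takes a point from camera to world coordinates). Camera axes: x right, y down, z forward; pixel columns grow to the right and rows downward; lengths in m; the calibration is good to about 2 mm. A picture is of the moment at which its call begins.
- ctrl.finish_job(): hands the job in; it is judged then, once.
The state is a dict: "t": time; "q": joint angles; "dq": joint speeds; "effort": joint torques, N m; "tool_pos": TCP position; "tool_rot": TCP orientation; "contact_force": force on the tool from outside, world axes, zero at the start; "wrist_torque": the same for the moment, N m; "opening": finger opening in m; "grip_force": force on a finger pad.
Only numpy, scipy, OpenCV 4.12 (cv2) and the standard library are available. Lean on these libraries where they do the work, as an engineer would, in place of code of your own. Each camera call takes 0.05 s, during which the arm holds its last target. There are 200 camera calls.

### The job

Pick up the hollow encoder with the forked arm and lower it gently over the shaft of the drive that has an anti-rotation pin, so that the shaft goes up its bore and the pin lies between the prongs of the fork. It should end fully home, flat on the drive's top plate, and released. Leave the solid, unbored unit where it lies.

Things in the scene. Friction and masses are not known exactly. Their poses are not given: they have to be found in the camera images.
- encoder: Aluminium round body 52 mm across, 40 mm tall, open 32 mm bore right through; at its foot a flat steel arm, 6 mm thick, 50 mm wide, to 88 mm from the axis along +x, ending in an open fork (slot 26 mm wide, 48 to 88 mm from the axis). About 280 g, upright on the table. Origin: bore axis at the underside; z up. Grip the body across its y, above the arm. A low ring near it is a bystander.
- encoder_fork (a point): On the encoder: middle of the fork's slot, on the arm's underside, 62 mm from the bore's axis along the encoder's +x. Comes over the pin's foot when seated.
- drive: Fixed grey housing, dark top plate 164 x 124 mm, 50 mm above the table. Origin: shaft axis at table level; x towards the pin, z up. Steel shaft: 26 mm across at the plate, tapering to 12 mm, tip 36 mm above the plate. Steel pin 62 mm from the shaft along +x: 18 mm across, tapering to 6 mm, tip 22 mm above the plate. Seated, both x axes agree. A like drive without a pin is a bystander.
- blind_unit: The solid unit, a loose bystander: aluminium body of the same 52 mm diameter and 40 mm height but closed on top, without a bore, and a plain unslotted arm 50 mm wide, 6 mm thick, to 88 mm from the axis along +x. Origin: on its axis at the underside; z up.

How it is judged:
At the end, for the whole second after the job is handed in: The encoder stands still on the drive that has the pin: its axis within 12 mm of the shaft's, its underside within 6 mm of the top plate's height, level within 0.1 rad, its arm towards the pin and within 0.2 rad of the line from shaft to pin (horizontal distance between encoder and drive below 0.012 m and z of encoder in the frame of drive between 0.044 and 0.056 m and x of encoder_fork in the frame of drive above 0.045 m and angle between the x axis of encoder and the x axis of drive, either way round below 0.2 rad and angle between encoder's own z axis and vertical below 0.1 rad and linear speed of encoder below 0.02 m/s); the robot touches nothing.
It fails at once if the solid unit is moved more than 30 mm from its place (distance of blind_unit from where it was at the start of the episode above 0.03 m).
It fails at once if the encoder is dropped onto the drive (faster than 0.6 m/s close above the plate) (horizontal distance between encoder and drive below 0.04 m and z of encoder in the frame of drive below 0.08 m and linear speed of encoder above 0.6 m/s).
It also fails if it takes over 38 s, if anything falls off the work surface, if the arm or the gripper's body presses on something with over 40 N, if the wrist force passes 120 N, or if a joint passes its speed limit or range.

## Working session

There is one attempt and no reset: what is moved stays moved. The work goes in short steps, Python scripts to look and compute and a tool call to move; the robot and the scene stay as the last step left them, time stands still between calls to the robot, and variables do not carry over. Pictures are saved under pics/ and viewed, at most 10 in all, crops included, and the job is handed in when it is done.

Besides the shell and the picture viewer there is one more tool, called as name(argument=value, ...), one argument or row to a line, values as JSON. send_rows: Moves the arm, as the interface text tells. Its arguments: {"type":"object","properties":{"rows":{"type":"array","items":{"type":"array"}},"newtons":{"type":"number"}},"required":["rows"]}

```bash
mkdir -p pics
cat > h.py <<'E'
import numpy as np,cv2
from station import ctrl
def grab(n):
    im=ctrl.get_image(n); z=im["range_z"]; v,u=np.mgrid[:384,:512]
    P=np.stack([(u-im["cx"])/im["fx"]*z,(v-im["cy"])/im["fy"]*z,z],-1)
    T=np.array(im["cam_to_world"]); W=P@T[:3,:3].T+T[:3,3]; W[z==0]=np.nan
    return im,W
E
python3 - <<'E'
from h import *
for n in("top","side"):
    im,W=grab(n); np.save(n+".npy",W); cv2.imwrite(f"pics/{n}0.png",cv2.resize(im["frame"][...,::-1],(768,576)))
    print(n,np.array(im["cam_to_world"])[:3].round(3).tolist())
o=ctrl.get_obs();print(o)
E
```

```text
top [[-0.011, -0.996, 0.089, 0.443], [-1.0, 0.013, 0.027, -0.02], [-0.028, -0.089, -0.996, 1.167]]
side [[-0.944, -0.255, 0.212, 0.389], [-0.331, 0.684, -0.65, 0.533], [0.021, -0.684, -0.73, 0.62]]
{'t': 0.1, 'q': array([ 1.14401940e+00,  5.33110524e-02,  1.61416722e+00,  1.26140527e-05,
        1.47602203e+00, -1.18977010e-01]), 'dq': array([ 0.00102573, -0.00087506, -0.00160945, -0.00128004,  0.00252157,
        0.00039751]), 'effort': array([-4.15157956e-04, -3.94904888e+01, -3.71362782e+01, -1.94826493e-04,
        3.88652654e-03,  4.32135309e-06]), 'tool_pos': array([0.18909501, 0.59510601, 0.23016715]), 'tool_rot': array([-4.81505644e-01, -3.10393982e+00,  2.87985977e-03]), 'contact_force': array([ 0.14741279, -0.3174647 , -0.08293682]), 'wrist_torque': array([-0.00569993, -0.02563083, -0.01991408]), 'grip_force': 0.0, 'opening': 0.08535083604479357}
```

View pics/top0.png

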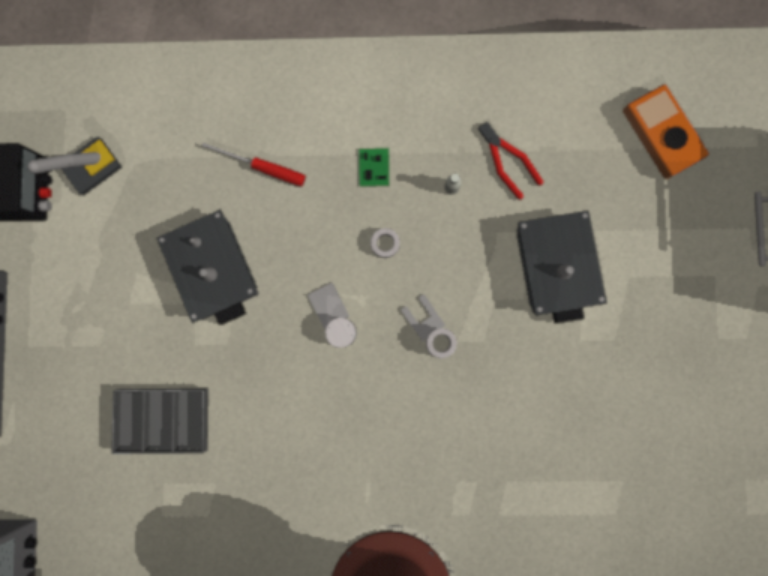

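The top view shows the encoder at about (441,342), with its fork towards the upper left. The blind unit is at (340,332). The drive with the pin is at left, with its shaft at (208,273) and pin at (195,241). The pinless drive is at right.

Run:
```python
from h import *
W=np.load("top.npy")
def near(u,v,r): 
    w=W[int((v-r)/1.5):int((v+r)/1.5),int((u-r)/1.5):int((u+r)/1.5)].reshape(-1,3); return w[~np.isnan(w[:,0])]
for n,u,v in(("enc",441,342),("blind",340,332)):
    p=near(u,v,25); t=p[(p[:,2]>.034)]; c,r=cv2.minEnclosingCircle(t[:,:2].astype(np.float32)*1000)
    print(n,len(t),np.median(t[:,2]),c,r, t[:,:2].mean(0))
# arm by depth
p=near(425,320,45); a=p[(p[:,2]>.004)&(p[:,2]<.015)]; print("armpts",len(a),a.mean(0), np.median(p[p[:,2]<.003,2]) )
print(cv2.minAreaRect((a[:,:2]*1000).astype(np.float32)))
# image points: fork prong tips, projected to z=.006 through neighbours
im=ctrl.get_image("top");T=np.array(im["cam_to_world"])
def px(u,v,z):
    d=T[:3,:3]@[((u+.5)/1.5-.5-im["cx"])/im["fx"],((v+.5)/1.5-.5-im["cy"])/im["fy"],1]; return T[:3,3]+d*(z-T[2,3])/d[2]
print("tips",px(404,309,.006),px(423,297,.006),"top",px(441,342,.04))
print("shaft tip",px(208,273,.086),"pin tip",px(195,241,.072))
print("screws",[px(u,v,.05)[:2].round(4) for u,v in((219,215),(161,239),(253,293),(193,317))])
q=near(207,265,65); s=q[(q[:,2]>.04)&(q[:,2]<.054)]; print("plate",np.median(s[:,2]),cv2.minAreaRect((s[:,:2]*1000).astype(np.float32)))
for n,u,v in(("shaft",208,273),("pin",195,241)):
    k=near(u,v,14);k=k[k[:,2]>.056];print(n,len(k),k.mean(0) if len(k) else 0,k[:,2].max() if len(k) else 0)
f=im["frame"]
c=np.hstack([cv2.resize(f[185:245,255:315],(400,400),interpolation=2),cv2.resize(f[138:218,100:180],(400,400),interpolation=2)])
cv2.imwrite("pics/crop1.png",c[...,::-1])
```

```text
enc 195 0.03963670349159765 (431.025390625, -94.340576171875) 25.59937858581543 [ 0.43105556 -0.09414482]
blind 313 0.03979427421570714 (451.08056640625, 80.2349853515625) 25.922954559326172 [0.45117298 0.07986355]
armpts 343 [ 0.47403945 -0.06763721  0.00621446] -0.0002542031355551311
((474.2950744628906, -65.32559204101562), (154.3755645751953, 156.7713623046875), 1.5299476385116577)
tips [ 0.49145004 -0.03103356  0.006     ] [ 0.51240398 -0.06512315  0.006     ] top [ 0.43267204 -0.09338429  0.04      ]
shaft tip [0.55235602 0.29751594 0.086     ] pin tip [0.60900639 0.32472869 0.072     ]
screws [array([0.6576, 0.2901]), array([0.6167, 0.3916]), array([0.5203, 0.2294]), array([0.4801, 0.3332])]
plate 0.049485433491123776 ((569.863525390625, 312.4934997558594), (165.18966674804688, 124.6479721069336), 23.358360290527344)
shaft 73 [0.55256797 0.3018076  0.07378776] 0.08799670409791749
pin 25 [0.60934032 0.32834271 0.06403348] 0.07325078455296885
```

View pics/crop1.png

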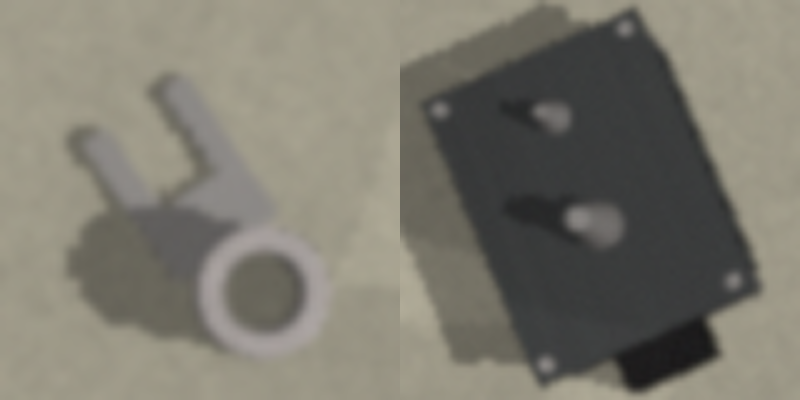

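View pics/side0.png

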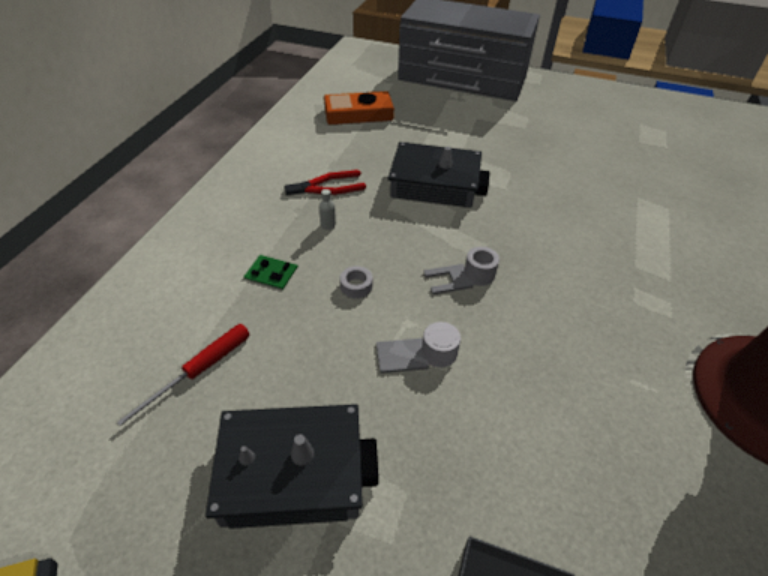

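The crop shows the encoder fork tips at crop px (85,135) and (172,85), and the shaft tip at about (580,218). I'll refine the tips and the arm direction.

Run:
```python
from h import *
W=np.load("top.npy")
w=W.reshape(-1,3); w=w[~np.isnan(w[:,0])]
c=np.array([.431,-.0943]); d=w[:,:2]-c; r=np.hypot(*d.T)
a=w[(r<.097)&(r>.055)&(w[:,2]>.0035)&(w[:,2]<.009)]
a=a[(a[:,0]>.45)]
print(len(a)); x=(a[:,:2]-c); k=x.mean(0); print("mean dir",np.degrees(np.arctan2(k[1],k[0])), cv2.minAreaRect((a[:,:2]*1000).astype(np.float32)))
th=np.degrees(np.arctan2(x[:,1],x[:,0])); print(np.percentile(th,[1,10,50,90,99]))
im=ctrl.get_image("top");T=np.array(im["cam_to_world"])
def px(u,v,z):
    D=T[:3,:3]@[(u-im["cx"])/im["fx"],(v-im["cy"])/im["fy"],1]; return T[:3,3]+D*(z-T[2,3])/D[2]
L=lambda x,y:((x+.5)*60/400-.5+255,(y+.5)*60/400-.5+185)
R=lambda x,y:((x-400+.5)*80/400-.5+100,(y+.5)*80/400-.5+138)
tips=[px(*L(*p),.006)[:2] for p in((85,135),(172,85))]; m=np.mean(tips,0)-c; print(tips,"arm",np.degrees(np.arctan2(m[1],m[0])),np.hypot(*m))
s=px(*R(580,218),.086); p=px(*R(544,113),.072); print("shaft,pin",s,p,np.degrees(np.arctan2(*(p-s)[1::-1])),np.hypot(*(p-s)[:2]))
for u0,zt in(((.5525,.302),.08),((.609,.328),.067)):
    q=w[(np.hypot(*(w[:,:2]-u0).T)<.02)&(w[:,2]>zt)]; print(len(q),q.mean(0))
sc=[px(*R(*p),.05)[:2] for p in((627,28),(440,110),(734,281),(547,364))]; print(np.mean(sc,0), [np.degrees(np.arctan2(*(sc[i]-sc[j])[::-1])) for i,j in((0,2),(1,3))])
```

```text
158
mean dir 21.038395025495916 ((489.7757568359375, -93.4457015991211), (76.04334259033203, 180.555419921875), 0.3840523064136505)
[-71.78514043 -38.45750904  21.40236943  54.27617449  73.38373225]
[array([ 0.49419771, -0.02615977]), array([ 0.5138109 , -0.06125709])] arm 34.721739479663306 0.08882080294892139
shaft,pin [0.55405642 0.30489456 0.086     ] [0.60983684 0.32844383 0.072     ] 22.88840685767154 0.06054769779685857
28 [0.55346312 0.30491765 0.08431578]
8 [0.6106888  0.33014867 0.06991976]
[0.56976573 0.31236571] [np.float64(23.236773968547382), np.float64(23.653382539975613)]
```

send_rows(
  rows=[
    [8.5,[-3.1,-4.2,0],0],
    [8.5,[-3.1,-4.2,0],0],
    [8.5,[-3.1,-4.2,0],0],
    [8.5,[-3.1,-4.2,0],0],
    [8.5,[-3.1,-4.2,0],0],
    [8.5,[-3.1,-4.2,0],0],
    [8.5,[-3.1,-4.2,0],0],
    [8.5,[-3.1,-4.2,0],0],
    [8.5,[-3.1,-4.2,0],0],
    [8.5,[-3.1,-4.2,0],0],
  ],
)

```text
t: 1.45
tool_pos: [0.3577, 0.0998, 0.2314]
tool_rot: [0.481, 3.104, 0.0]
contact_force: [1.3, 0.2, 0.1]
opening: 0.0847
grip_force: 0.0
```

send_rows(
  rows=[
    [8.5,[-3.1,-4.2,0],0],
    [8.5,[-3.1,-4.2,0],0],
    [8.5,[-3.1,-4.2,0],0],
    [8.5,[0,0,0],10.6],
    [8.5,[0,0,0],10.6],
    [8.5,[0,0,0],10.6],
    [8.5,[0,0,0],10.6],
    [8.5,[0,0,0],10.6],
    [8.5,[0,0,0],10.6],
    [8.5,[0,0,0],10.6],
  ],
)

```text
t: 2.7
tool_pos: [0.4078, -0.0468, 0.2311]
tool_rot: [-2.263, -2.179, 0.0]
contact_force: [0.0, 0.2, 0.5]
opening: 0.0847
grip_force: 0.0
```

send_rows(
  rows=[
    [8.5,[0,0,0],10.6],
    [8.5,[0,0,0],10.6],
    [8.5,[0,0,0],10.6],
    [8.5,[0,0,0],10.6],
    [8.5,[0,0,0],10.6],
    [8.5,[0,0,0],0],
    [8.5,[0,0,0],0],
  ],
)

```text
t: 3.58
tool_pos: [0.4079, -0.0468, 0.2312]
tool_rot: [-2.994, -0.953, 0.0]
contact_force: [0.5, -0.6, -0.3]
opening: 0.0848
grip_force: 0.0
```

```bash
cat >> h.py <<'E'
from scipy.spatial.transform import Rotation as Ro
def todo(x,y,yaw):
    "cm along tool axes and deg about tool z to put TCP at x,y with tool x at yaw (deg)"
    o=ctrl.get_obs(); R=Ro.from_rotvec(o["tool_rot"]).as_matrix(); p=o["tool_pos"]
    t=np.degrees(np.arctan2(R[1,0],R[0,0])); D=R.T@(np.array([x,y,p[2]])-p)*100
    print("t",o["t"],"pos",p.round(4),"yaw",t.round(2),"tilt",R[:,2].round(4),"shift cm",D.round(2),"turn",(-((yaw-t+180)%360-180)).round(2),"F",o["contact_force"].round(1),"open",o["opening"],"q",o["q"].round(2))
E
python3 - <<'E'
from h import *
todo(.431,-.0943,35)
im,W=grab("wrist"); np.save("wrist.npy",W); cv2.imwrite("pics/w1.png",im["frame"][...,::-1])
E
```

```text
t 3.575 pos [ 0.4079 -0.0468  0.2312] yaw 35.31 tilt [-1.e-04  0.e+00 -1.e+00] shift cm [-0.86  5.21 -0.  ] turn 0.31 F [ 0.5 -0.6 -0.3] open 0.08476348063612868 q [-0.3  -0.5   2.08  0.    1.56  0.66]
```

View pics/w1.png

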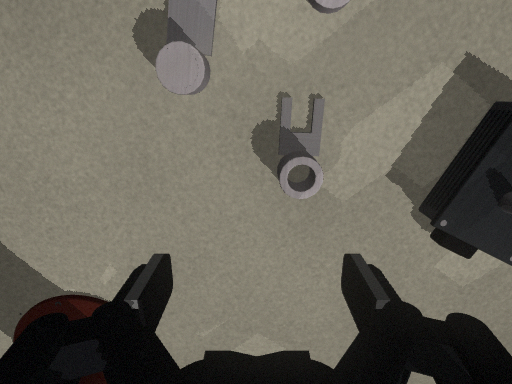

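The wrist view shows the encoder at (301,177), with its prong tips at about (286,95) and (319,96). It is nearly aligned with the tool. The blind unit is at (182,67).

Run:
```python
from h import *
im,W=grab("wrist");T=np.array(im["cam_to_world"])
w=W.reshape(-1,3); w=w[~np.isnan(w[:,0])]
q=w[(np.hypot(w[:,0]-.431,w[:,1]+.094)<.045)&(w[:,2]>.035)&(w[:,2]<.045)]
c,r=cv2.minEnclosingCircle((q[:,:2]*1000).astype(np.float32)); print(c,r,len(q)); c=np.array(c)/1000
a=w[(np.hypot(w[:,0]-c[0],w[:,1]-c[1])<.1)&(w[:,2]>.0035)&(w[:,2]<.009)]
x=a[:,:2]-c; th=np.radians(35); R=np.array([[np.cos(th),np.sin(th)],[-np.sin(th),np.cos(th)]]); e=x@R.T
e=e[(e[:,0]>.03)&(abs(e[:,1])<.04)]
for lo in(.035,.05,.06,.07,.08):
    s=e[(e[:,0]>lo)&(e[:,0]<lo+.008),1]; print(lo,len(s),s.min(),s.max(),np.median(s[s>0]),np.median(s[s<0]))
print(e[:,0].max())
todo(c[0],c[1],35)
```

```text
(430.0072021484375, -94.2336654663086) 25.859745025634766 976
0.035 246 -0.02656499689251465 0.02371734460083065 0.012700432821793714 -0.013781878767731395
0.05 143 -0.026639812856961025 0.023088877494578715 0.017158235019239285 -0.02041874793445438
0.06 137 -0.027282607489954456 0.02300587298304889 0.01733579124574096 -0.020859191017349288
0.07 149 -0.027462542537967184 0.022518128068348586 0.016564426303421136 -0.021189709979026035
0.08 134 -0.027600449208247918 0.021705440573765996 0.01629752723136095 -0.021526035206189523
0.08827448493540016
t 3.675 pos [ 0.4079 -0.0468  0.2313] yaw 35.26 tilt [-1.e-04 -0.e+00 -1.e+00] shift cm [-0.93  5.15 -0.  ] turn 0.26 F [-0.1  0.5  0.5] open 0.08482752516925192 q [-0.3  -0.5   2.08 -0.    1.56  0.66]
```

send_rows(
  rows=[
    [8.5,[-0.5,2.6,0],0],
    [8.5,[-0.4,2.6,0],0],
    [8.5,[0,0,5],2.2],
    [8.5,[0,0,5],0],
    [8.5,[0,0,4],0],
    [8.5,[0,0,3],0],
    [8.5,[0,0,0],0],
    [8.5,[0,0,0],0],
  ],
)

```text
t: 4.68
tool_pos: [0.4315, -0.0949, 0.0627]
tool_rot: [3.011, 0.892, 0.002]
contact_force: [-0.1, -0.1, -0.0]
opening: 0.0853
grip_force: 0.0
```

Run:
```python
from h import *
todo(.4302,-.0942,33.1)
```

```text
t 4.675 pos [ 0.4315 -0.0949  0.0627] yaw 33.0 tilt [ 1.8e-03 -7.0e-04 -1.0e+00] shift cm [-0.07 -0.13 -0.  ] turn -0.1 F [-0.1 -0.1 -0. ] open 0.08532607717013033 q [-0.39 -0.23  2.18 -0.    1.2   0.61]
```

send_rows(
  rows=[
    [8.5,[-0.1,-0.1,2],0],
    [8.5,[0,0,2],0],
    [8.5,[0,0,1],0],
    [8.5,[0,0,0],0],
    [4,[0,0,0],0],
    [4,[0,0,0],0],
    [4,[0,0,0],0],
    [4,[0,0,0],0],
    [4,[0,0,0],0],
    [4,[0,0,0],0],
  ],
  newtons=60,
)

```text
t: 5.92
tool_pos: [0.4302, -0.0945, 0.0129]
tool_rot: [3.011, 0.891, 0.002]
contact_force: [-0.5, 1.3, 5.8]
opening: 0.0509
grip_force: 62.0
```

send_rows(
  rows=[
    [4,[0,0,-1],0],
    [4,[0,0,-2],0],
    [4,[0,0,-3],0],
    [4,[0,0,-4],0],
    [4,[0,0,-4],0],
    [4,[0,0,-3],0],
    [4,[0,0,0],0],
    [4,[0,0,0],0],
  ],
)

```text
t: 6.92
tool_pos: [0.4283, -0.0939, 0.1797]
tool_rot: [-3.011, -0.891, 0.003]
contact_force: [-0.8, 1.0, -2.3]
opening: 0.051
grip_force: 62.9
```

Run:
```python
from h import *
todo(.554,.305,23.4)
im,W=grab("wrist"); cv2.imwrite("pics/w2.png",im["frame"][...,::-1])
o=ctrl.get_obs(); R=Ro.from_rotvec(o["tool_rot"]).as_matrix()
w=(W.reshape(-1,3)-o["tool_pos"])@R   # tool frame
w=w[~np.isnan(w[:,0])]; k=w[(abs(w[:,0])<.1)&(abs(w[:,1])<.04)&(w[:,2]>-.04)&(w[:,2]<.04)]
print(len(k))
a=k[(k[:,0]>.03)]
for lo in(.03,.04,.05,.06,.07,.08):
    s=a[(a[:,0]>lo)&(a[:,0]<lo+.01)]
    if len(s): print(lo,len(s),(s[:,1].min()+s[:,1].max())/2,s[:,1].min(),s[:,1].max(),"z",np.median(s[:,2]))
print(a[:,0].max())
```

```text
t 6.925 pos [ 0.4283 -0.0939  0.1797] yaw 32.96 tilt [-2.1e-03  8.0e-04 -1.0e+00] shift cm [ 3.225e+01 -2.663e+01  1.000e-02] turn 9.56 F [-0.8  1.  -2.3] open 0.051026053712526 q [-0.39 -0.38  2.08 -0.    1.44  0.61]
21673
0.03 1723 0.0005163419948069122 -0.024468043532693978 0.025500727522307802 z 0.005835246487882334
0.04 1781 0.0005746976514052933 -0.024524270357168868 0.025673665659979455 z 0.005901642846819762
0.05 980 0.00047722861049132384 -0.024611576082061236 0.025566033303043884 z 0.005909201165098163
0.06 1052 0.0002171837773098824 -0.024842932097443447 0.025277299652063212 z 0.0059515282512298965
0.07 1096 0.0002273561284204858 -0.024890521559800326 0.025345233816641298 z 0.005938130335225178
0.08 974 0.00024418862832320185 -0.024816257288670176 0.02530463454531658 z 0.005931796117841569
0.0882167825058228
```

View pics/w2.png

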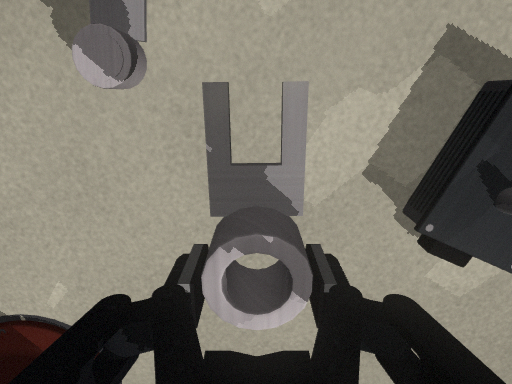

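The picture shows the encoder held level and straight, with the fork pointing up along the tool's x axis. Next I'll move near the drive and measure the shaft and pin with the wrist camera.

send_rows(
  rows=[
    [4,[0,0,0],9.6],
    [4,[1.6,-2,0],0],
    [4,[2.4,-4,0],0],
    [4,[2.4,-4,0],0],
    [4,[2.4,-4,0],0],
    [4,[2.4,-4,0],0],
    [4,[2.4,-4,0],0],
    [4,[2.4,-4,0],0],
    [4,[2,-4,0],0],
    [4,[1,-1.6,0],0],
  ],
)

```text
t: 8.22
tool_pos: [0.4769, 0.2727, 0.1787]
tool_rot: [3.075, 0.64, -0.007]
contact_force: [1.1, -0.4, -2.7]
opening: 0.0506
grip_force: 63.1
```

send_rows(
  rows=[
    [4,[0,0,0],0],
    [4,[0,0,0],0],
    [4,[0,0,0],0],
  ],
)

```text
t: 8.6
tool_pos: [0.4783, 0.27, 0.1811]
tool_rot: [3.077, 0.634, -0.001]
contact_force: [-0.1, 1.1, -1.5]
opening: 0.0508
grip_force: 63.2
```

```bash
cat > m.py <<'E'
from h import *
im,W=grab("wrist"); cv2.imwrite("pics/w3.png",im["frame"][...,::-1])
w=W.reshape(-1,3); w=w[~np.isnan(w[:,0])]
pl=w[(abs(w[:,2]-.05)<.004)&(np.hypot(w[:,0]-.57,w[:,1]-.312)<.12)]
print("plate",len(pl),np.median(pl[:,2]),cv2.minAreaRect((pl[:,:2]*1000).astype(np.float32)))
for n,u0,zt in(("shaft",(.554,.305),.08),("pin",(.611,.329),.066)):
    q=w[(np.hypot(*(w[:,:2]-u0).T)<.015)&(w[:,2]>zt)&(w[:,2]<.1)]; print(n,len(q),q.mean(0) if len(q) else 0)
todo(.554,.305,23.4)
E
python3 m.py
```

```text
plate 18323 0.050564780678671095 ((555.8049926757812, 306.53570556640625), (135.17556762695312, 124.4031753540039), 23.349632263183594)
shaft 293 [0.55332911 0.30523185 0.08554597]
pin 141 [0.60907606 0.32934871 0.07049812]
t 8.65 pos [0.4784 0.2702 0.1812] yaw 23.28 tilt [-1.e-04 -3.e-04 -1.e+00] shift cm [ 8.32 -0.21 -0.  ] turn -0.12 F [-0.  -0.4 -0.9] open 0.05064459933045337 q [ 0.38 -0.09  1.84 -0.    1.39  1.54]
```

View pics/w3.png

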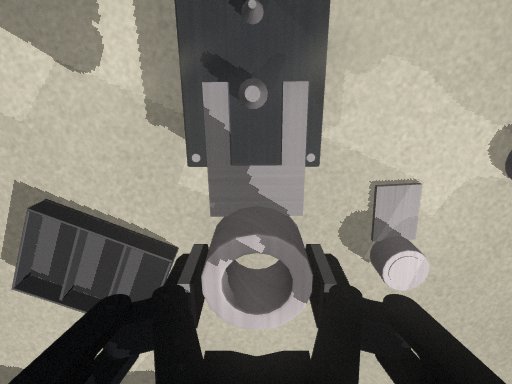

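The picture shows the pinned drive ahead, with its shaft at (252,94), its pin at (252,10) and the fork aligned with both. Now I'll move over the shaft.

send_rows(
  rows=[
    [4,[2,-0.2,0],0],
    [4,[3,0,0],0],
    [4,[2,0,0],0],
    [4,[1.3,0,0],0],
    [4,[0,0,1.5],0],
    [4,[0,0,2],0],
    [4,[0,0,2],0],
    [4,[0,0,1],0],
    [4,[0,0,0],0],
    [4,[0,0,0],0],
  ],
)

```text
t: 9.9
tool_pos: [0.5542, 0.3062, 0.1171]
tool_rot: [-3.076, -0.636, -0.002]
contact_force: [0.0, -0.2, -2.9]
opening: 0.0506
grip_force: 63.2
```

```bash
sed -i 's/w3.png/w4.png/;s/todo(.*/todo(.5533,.3052,23.4)/' m.py; python3 m.py
```

```text
plate 18850 0.050544762920526676 ((575.771240234375, 315.0892333984375), (148.1437530517578, 124.53789520263672), 23.28713035583496)
shaft 0 0
pin 174 [0.61067562 0.33011661 0.07055472]
t 9.95 pos [0.5544 0.3063 0.1175] yaw 23.37 tilt [ 1.9e-03  8.0e-04 -1.0e+00] shift cm [-0.14  0.06 -0.  ] turn -0.03 F [-0.  -0.5 -3.2] open 0.05130048627740348 q [ 0.39  0.16  1.69 -0.    1.29  1.55]
```

View pics/w4.png

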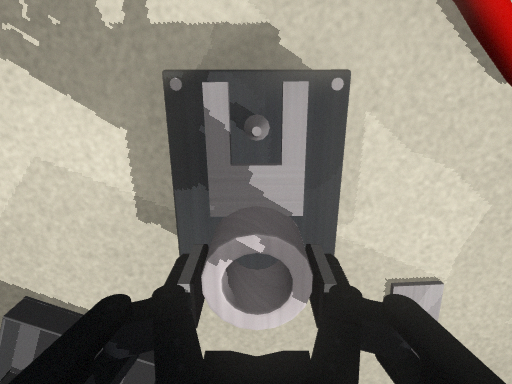

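The pin at (257,130) sits midway in the slot, which spans 230 to 282. Lowering in small steps.

send_rows(
  rows=[
    [4,[-0.1,0,0.6],0],
    [4,[0,0,0.6],0],
    [4,[0,0,0.6],0],
    [4,[0,0,0.6],0],
    [4,[0,0,0.6],0],
    [4,[0,0,0.6],0],
    [4,[0,0,0.5],0],
    [4,[0,0,0.4],0],
    [4,[0,0,0],0],
    [4,[0,0,0],0],
  ],
)

```text
t: 11.2
tool_pos: [0.553, 0.3056, 0.0715]
tool_rot: [-3.076, -0.636, -0.001]
contact_force: [-0.3, -0.1, -1.8]
opening: 0.0508
grip_force: 63.2
```

send_rows(
  rows=[
    [4,[0,0,0.3],0],
    [4,[0,0,0.2],0],
    [4,[0,0,0.2],0],
    [4,[0,0,0.1],0],
    [4,[0,0,0],0],
    [4,[0,0,0],0],
    [4,[0,0,0],0],
  ],
)

```text
t: 12.08
tool_pos: [0.5528, 0.3056, 0.0634]
tool_rot: [-3.076, -0.636, -0.0]
contact_force: [0.4, -0.4, -1.4]
opening: 0.0506
grip_force: 63.2
```

send_rows(
  rows=[
    [4,[0,0,0.1],0],
    [4,[0,0,0],0],
    [4,[0,0,0],0],
  ],
)

```text
t: 12.45
tool_pos: [0.5529, 0.3057, 0.0629]
tool_rot: [-3.077, -0.636, -0.001]
contact_force: [-2.7, -1.7, 3.5]
opening: 0.0509
grip_force: 63.6
```

Contact at the expected height (TCP 0.063 m, so the underside is at 0.050 m). Releasing and backing off upward.

send_rows(
  rows=[
    [5.6,[0,0,0],0],
    [6.5,[0,0,0],0],
    [7.5,[0,0,0],0],
    [8.5,[0,0,0],0],
    [8.5,[0,0,0],0],
    [8.5,[0,0,-1],0],
    [8.5,[0,0,-3],0],
    [8.5,[0,0,-4],0],
    [8.5,[0,0,-4],0],
    [8.5,[0,0,0],0],
  ],
)

```text
t: 13.7
tool_pos: [0.5555, 0.3067, 0.1885]
tool_rot: [-3.075, -0.636, -0.015]
contact_force: [-0.2, 0.7, 0.0]
opening: 0.0851
grip_force: 0.0
```

send_rows(
  rows=[
    [8.5,[-4,0,-3],0],
    [8.5,[-4,0,0],0],
    [8.5,[0,0,0],0],
    [8.5,[0,0,0],0],
  ],
)

```text
t: 14.2
tool_pos: [0.4795, 0.2739, 0.2119]
tool_rot: [3.076, 0.636, -0.0]
contact_force: [0.8, 0.1, 0.5]
opening: 0.0848
grip_force: 0.0
```

Run:
```python
from h import *
im,W=grab("wrist"); cv2.imwrite("pics/w5.png",im["frame"][...,::-1])
w=W.reshape(-1,3); w=w[~np.isnan(w[:,0])]; d=np.hypot(w[:,0]-.5535,w[:,1]-.3055)
q=w[(d<.035)&(w[:,2]>.087)&(w[:,2]<.1)]; print(np.median(q[:,2]),cv2.minEnclosingCircle((q[:,:2]*1000).astype(np.float32)))
a=w[(d>.035)&(d<.085)&(abs(w[:,2]-.056)<.0025)]; print("arm z",np.median(a[:,2]))
todo(.5533,.3052,23.4)
```

```text
0.09039050280800834 ((553.1002197265625, 305.2185974121094), 25.866456985473633)
arm z 0.05655399368229355
t 14.25 pos [0.4798 0.274  0.212 ] yaw 23.36 tilt [-1.e-04 -0.e+00 -1.e+00] shift cm [ 7.99  0.05 -0.  ] turn -0.04 F [ 0.5 -0.   0.6] open 0.08524328681546593 q [ 0.38 -0.11  1.8   0.    1.45  1.55]
```

View pics/w5.png

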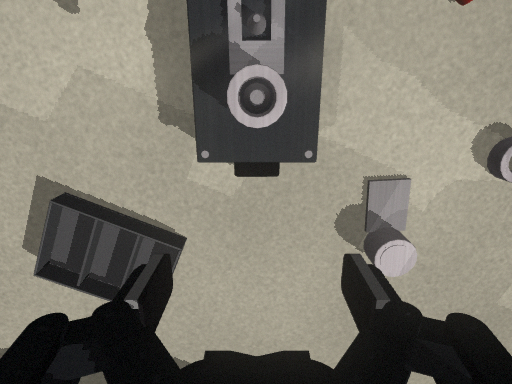

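The picture shows the encoder seated, with the shaft centred in its bore at (257,97) and the pin in the slot at (256,18). Its top is at 0.090 m and the gripper is clear.

```bash
python3 -c "
from station import ctrl
print(ctrl.finish_job())"
```

```text
the job is handed in; nothing more can be done
None
```

The encoder is seated flat on the pinned drive with the pin in its fork, released, the solid unit was not touched, and the job was handed in at about 14 s; the hand-in returned no verdict.

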